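Load the cup warmer, drop its bar and set the heat

ROBOT

A 6-joint arm with a two-finger parallel gripper is mounted at the origin on the work surface. World frame = base frame: x ahead of the robot, y to its left, z up, the work surface at z = 0. Lengths are in m, angles in rad, forces in N, time in s.
With the tool pointing down it reaches from about 0.35 to 0.975 m from the base axis. Payload 4.9 kg.
Tool frame: the origin (TCP) lies midway between the tips of the shut fingers; the grasp point (between the pads) lies 19 mm behind it; z points along the fingers, y is the direction in which the jaws open and shut (so a half turn about z gives the same grasp; the last joint's range is limited). The gripper opens to 85 mm and grips with 20 to 120 N. Pads are 22 mm wide; open, the fingers measure 114 mm over their backs; the gripper's body (76 mm by 85 mm) begins 54 mm behind the grasp point. The pads swing forward as they close: fully open they stand 13 mm farther back than shut.
Start: joints at [0.998, 0.053, 1.613, -0, 1.476, -0.119], TCP at [0.274, 0.562, 0.231] pointing down, gripper open.
Joint ranges: [-3.01, 3.01], [-1.01, 2.22], [0.06, 2.58], [-1.02, 4.17], [0.09, 2.62], [-3.14, 3.14]. Speed limits (rad/s): [2.57, 2.57, 3.14, 3.14, 3.14, 3.14].

INTERFACE

Orientations are given as a 3x3 rotation matrix whose columns are the frame's x, y, z axes.
In Python, from station import bot gives the robot as it stands.
- The arm moves only by the shell command python3 -m handwheel 'ROWS' [FORCE]. ROWS is a JSON object of lists of equal length, an entry for each row: "dr": the turn, a rotation vector about the tool's x, y, z in rad, a list of three; "delta_pos": the shift along the tool's x, y, z in m, a list of three; "fingers": the finger opening in m, from 0 to 0.0854. In form: {"dr": [[wx, wy, wz], ...], "delta_pos": [[x, y, z], ...], "fingers": [fingers, ...]}. A call has 1 to 10 rows; each row shifts and turns the commanded pose from where the row before left it, along the tool's axes as they then stand; what a row does not reach is not made up. A row lasts 1/8 s, in which the tool goes at most 62.5 mm and 10.7 degrees, less where a joint would pass 70% of its speed; a pose out of reach is approached as far as the arm can. A call is refused whole if a number of a shift passes 0.0625 or a number of a turn 0.188, either way. A call with a gripper value outside its range is refused whole. The fingers move at their own pace and stop on an object; FORCE is the grip in N (left out, the last holds). Time passes only in rows, so rows that do not move let the fingers close. It gives the time, the measured TCP pose, the force and the opening at its end, in the units of the state.
- bot.observe(): the state, without advancing time (a new reading comes with each control period).
- bot.read_camera(name): name is "scene" or "top"; returns a dict with "image" (480x640x3 uint8, red, green, blue), "fx", "fy", "cx", "cy" (pixels), "R" (3x3) and "t" (3): a world point X has camera coordinates R X + t. Camera axes: x right, y down, z forward; pixel columns grow to the right and rows downward; lengths in m; the calibration is good to about 2 mm. A picture is of the moment at which its call begins. There is no depth.
- bot.hand_in(): hands the job in, once; it reports no verdict.
The state is a dict: "clock": time; "joint_positions": joint angles; "qd": joint speeds; "tau": joint torques, N m; "position": TCP position; "ee_rot": TCP orientation; "contact_force": force on the tool from outside, world axes, zero at the start; "torque": the same for the moment, N m; "width": finger opening in m.
Only numpy, scipy, OpenCV 4.12 (cv2) and the standard library are available. Lean on these libraries where they do the work, as an engineer would, in place of code of your own. Each camera call takes 0.05 s, during which the arm holds its last target. There are 200 camera calls.

TASK

First slide the cup warmer's heat slider fully to its right-hand end, which is off. With the heat off, stand every porcelain cup that is on the table upright on the warmer's plate, inside its rails, setting each down without dropping it. Then lift the warmer's drop bar over the keeper and let it fall fully home into the notch, and only after that slide the heat slider until its grip is level with the pointer tab. The glass tumblers are not part of this: leave them standing where they are.

Things in the scene. Friction and masses are not known exactly. Their poses are not given: they have to be found in the camera images.
- warmer: cup warmer, fixed steel case, origin on the table under it; place and yaw vary. Its x points away from the robot, y left. Top (plate) 30 mm over the table. Plate x -114..114, y -150..134 mm; rails 6 mm thick, 20 mm high above the plate, along x = -117, x = 117, y = 137 mm. The right edge (-y) is open; the drop bar closes it along y = -175 mm. The case reaches x -205..145, y -205..145 mm.
- bar_pivot (a point): hinge of the drop bar, at x 115, y -175, z 60 mm of the warmer's frame (fixed), on the bar's centre line
- bar_knob (a point): centre of the bar's knob, an upright black cylinder 20 mm across and 30 mm tall standing on the bar 180 mm from the pivot; the point is 30 mm above the bar's centre line and moves with the bar. The knob may be pinched from above; it is round, so a grip can turn about it.
- bar_swing (a joint): swing of the drop bar about the upright axis through the pivot, rad: 0 = shut (stop), the bar running from the pivot along the warmer's -x over the notch; grows as the free end swings out to the right (anticlockwise from above). Light friction, stays where left.
- bar (a joint): lift of the drop bar about a level axis at the pivot, rad: 0 = level (lower stop); grows as the free end rises, to 0.6. Falls back by its own weight (220 g). The bar is 10 mm wide, 14 mm tall, reaches 260 mm from the pivot; its underside is 53 mm over the table when level.
- notch (a point): keeper, a dark steel U notch, 235 mm from the pivot (warmer x -120, y -175 mm); point 60 mm over the table, where the seated bar's centre line lies. 20 mm wide; lips 6 mm thick, 22 mm long along the bar; outer (right) lip's top 71 mm, inner lip's top 85 mm over the table. A level bar swung in strikes the outer lip; it passes when lifted 0.09 rad or more.
- level (a joint): travel of the heat slider, m: 0 = right end (off), 0.12 = left end; moves along the warmer's +y, about 1.5 N of friction, stays where left
- level_top (a point): centre of the top of the slider's grip, an aluminium block 28 mm (x) by 20 mm (y) by 40 mm tall on a black track along x = -148 mm of the warmer (near strip); top 84.5 mm over the table
- pointer_mark (a point): tip of the pointer, a dark steel tab 22 mm tall standing on the warmer's near edge beside the track, its narrow nose towards the slider; fixed, its place along the track varies. Axes as the warmer's: the slider is set when its grip's middle has the same y in these axes.
- cup0_mid (a point): white porcelain cup, 60 mm tall, open at the top, 58 mm across the rim, 53 mm across the foot, wall 4 mm, about 160 g; a handle 8 mm thick sticks out along its +y to 47 mm from the axis. The point is on the cup's axis half-way up, 30 mm over its foot; z points out of the mouth. 3 to 5 cups are there; an absent one has no reading.
- cup1_mid (a point): the same kind of cup; point and axes as for cup0_mid
- cup2_mid (a point): the same kind of cup; point and axes as for cup0_mid
- cup3_mid (a point): the same kind of cup; point and axes as for cup0_mid
- cup4_mid (a point): the same kind of cup; point and axes as for cup0_mid
- tumbler0_mid (a point): a clear glass tumbler without a handle, 54 mm across, 100 mm tall, point at half height; not part of the job, leave it where it is
- tumbler1_mid (a point): a clear glass tumbler without a handle, 54 mm across, 100 mm tall, point at half height; not part of the job, leave it where it is
Not all that is in view belongs to the job. What is shaped like the part that bears cup1_mid but blue or purple is not meant.

How it is judged:
On the way, in this order (a step that is already met when the one before it is completed fails the run):
1. the heat slider is at its right-hand end, off (value of joint level below 0.006 m), for 0.2 s.
2. every cup stands upright on the warming plate inside the rails, let go, the heat still off (x of cup0_mid in the frame of warmer between -0.11 and 0.11 m and y of cup0_mid in the frame of warmer between -0.145 and 0.13 m and z of cup0_mid in the frame of warmer between 0.054 and 0.067 m and angle between each of cup0_mid, cup1_mid, cup2_mid, cup3_mid, cup4_mid's own z axis and vertical below 0.1 rad and x of cup1_mid in the frame of warmer between -0.11 and 0.11 m and y of cup1_mid in the frame of warmer between -0.145 and 0.13 m and z of cup1_mid in the frame of warmer between 0.054 and 0.067 m and x of cup2_mid in the frame of warmer between -0.11 and 0.11 m and y of cup2_mid in the frame of warmer between -0.145 and 0.13 m and z of cup2_mid in the frame of warmer between 0.054 and 0.067 m and x of cup3_mid in the frame of warmer between -0.11 and 0.11 m and y of cup3_mid in the frame of warmer between -0.145 and 0.13 m and z of cup3_mid in the frame of warmer between 0.054 and 0.067 m and x of cup4_mid in the frame of warmer between -0.11 and 0.11 m and y of cup4_mid in the frame of warmer between -0.145 and 0.13 m and z of cup4_mid in the frame of warmer between 0.054 and 0.067 m and contact force between the fingers and cup0 below 0.05 N and contact force between the fingers and cup1 below 0.05 N and contact force between the fingers and cup2 below 0.05 N and contact force between the fingers and cup3 below 0.05 N and contact force between the fingers and cup4 below 0.05 N and value of joint level below 0.01 m), for 0.2 s.
3. the drop bar lies down in the notch of its keeper (value of joint bar_swing below 0.04 rad and value of joint bar below 0.03 rad), for 0.2 s.
4. the slider's grip is level with the pointer (y of level_top in the frame of pointer_mark between -0.006 and 0.006 m), for 0.2 s.
At the end, for the whole second after the job is handed in: Every cup present stands upright (within 0.1 rad) on the warming plate between the rails and inside the bar, at rest; the bar is shut (swing under 0.04 rad) and down (lift under 0.03 rad); the middle of the slider's grip is within 6 mm of the pointer along the track (all of step 3 and all of step 4 and x of cup0_mid in the frame of warmer between -0.11 and 0.11 m and y of cup0_mid in the frame of warmer between -0.145 and 0.13 m and z of cup0_mid in the frame of warmer between 0.054 and 0.067 m and angle between each of cup0_mid, cup1_mid, cup2_mid, cup3_mid, cup4_mid's own z axis and vertical below 0.1 rad and x of cup1_mid in the frame of warmer between -0.11 and 0.11 m and y of cup1_mid in the frame of warmer between -0.145 and 0.13 m and z of cup1_mid in the frame of warmer between 0.054 and 0.067 m and x of cup2_mid in the frame of warmer between -0.11 and 0.11 m and y of cup2_mid in the frame of warmer between -0.145 and 0.13 m and z of cup2_mid in the frame of warmer between 0.054 and 0.067 m and x of cup3_mid in the frame of warmer between -0.11 and 0.11 m and y of cup3_mid in the frame of warmer between -0.145 and 0.13 m and z of cup3_mid in the frame of warmer between 0.054 and 0.067 m and x of cup4_mid in the frame of warmer between -0.11 and 0.11 m and y of cup4_mid in the frame of warmer between -0.145 and 0.13 m and z of cup4_mid in the frame of warmer between 0.054 and 0.067 m and linear speed of each of cup0, cup1, cup2, cup3, cup4 below 0.03 m/s); the robot touches nothing.
It fails at once if a cup falls freely from clearly above the warmer's plate (more than 3 cm) ((z of cup0_mid in the frame of warmer above 0.088 m and contact force between the fingers and cup0 below 0.02 N and linear speed of cup0 above 0.35 m/s) or (z of cup1_mid in the frame of warmer above 0.088 m and contact force between the fingers and cup1 below 0.02 N and linear speed of cup1 above 0.35 m/s) or (z of cup2_mid in the frame of warmer above 0.088 m and contact force between the fingers and cup2 below 0.02 N and linear speed of cup2 above 0.35 m/s) or (z of cup3_mid in the frame of warmer above 0.088 m and contact force between the fingers and cup3 below 0.02 N and linear speed of cup3 above 0.35 m/s) or (z of cup4_mid in the frame of warmer above 0.088 m and contact force between the fingers and cup4 below 0.02 N and linear speed of cup4 above 0.35 m/s)).
It fails at once if a tumbler is knocked over or pushed away by more than 5 cm (distance of any of tumbler0_mid, tumbler1_mid from where it was at the start of the episode above 0.05 m or angle between any of tumbler0_mid, tumbler1_mid's own z axis and vertical above 0.4 rad).
Of cup0, cup1, cup2, cup3, cup4 only 3 to 5 are there at a start; the rules pass over those that are not, and their reading is None.
At some moment in a run one of cup0, cup1, cup2, cup3, cup4 may be knocked a few centimetres aside while the robot is not near it.
It also fails if it takes over 210 s, if anything falls off the work surface, if the arm or the gripper's body presses on something with over 40 N, if the wrist force passes 120 N, or if a joint passes its speed limit or range.

## Working session

There is one attempt and no reset: what is moved stays moved. The work goes in short steps, Python scripts to look and compute and a shell command to move; the robot and the scene stay as the last step left them, time stands still between calls to the robot, and variables do not carry over. Pictures are saved under pics/ and viewed, about 12 in all and at most 16, crops included, and the job is handed in when it is done.

```bash
ls; mkdir -p pics
cat > h.py <<'E'
import numpy as np, cv2
from station import bot
def snap(n, f=None):
    c=bot.read_camera(n)
    if f: cv2.imwrite(f'pics/{f}.png', c['image'][:,:,::-1])
    return c
def ray(c,u,v,z):
    d=c['R'].T@np.array([(u-c['cx'])/c['fx'],(v-c['cy'])/c['fy'],1]); o=-c['R'].T@c['t']
    return o+d*(z-o[2])/d[2]
def proj(c,X):
    p=c['R']@np.array(X)+c['t']; return np.array([c['fx']*p[0]/p[2]+c['cx'],c['fy']*p[1]/p[2]+c['cy']])
E
python3 - <<'E'
from h import *
for n in('scene','top'):
    c=snap(n,n+'0'); c={k:np.array(v) for k,v in c.items()}
    print(n,c['fx'],c['cx'],c['cy'],-c['R'].T@c['t'],c['R'].round(3).tolist())
    np.savez(n+'0.npz',**c)
s=bot.observe(); print(s)
E
```

```text
pics
scene 465.98472252563073 310.56040776410015 235.62162248297975 [ 1.07016902 -0.25902582  1.00957988] [[0.373, 0.928, -0.005], [0.816, -0.331, -0.473], [-0.441, 0.172, -0.881]]
top 457.7518831066666 318.91282874563757 236.9474992913117 [ 0.40553444 -0.03579781  1.14648681] [[0.023, -1.0, 0.015], [-0.986, -0.026, -0.167], [0.167, -0.011, -0.986]]
{'clock': 0.1, 'joint_positions': array([ 9.98010160e-01,  5.32928980e-02,  1.61416385e+00, -3.36409261e-06,
        1.47603839e+00, -1.19012160e-01]), 'qd': array([-0.00163489, -0.0010319 , -0.00361565,  0.00110446,  0.00064677,
        0.00149932]), 'tau': array([ 2.44225760e-05, -3.94902277e+01, -3.71362638e+01, -1.41340347e-04,
        3.88339511e-03,  8.86862296e-06]), 'position': array([0.27366766, 0.5612573 , 0.23018043]), 'ee_rot': array([[-8.98799157e-01,  4.38359462e-01, -1.02828102e-03],
       [ 4.38360611e-01,  8.98797759e-01, -1.60064470e-03],
       [ 2.22558933e-04, -1.88941600e-03, -9.99998190e-01]]), 'contact_force': array([ 0.1807238 , -0.01370107, -0.02114536]), 'torque': array([ 0.02284515,  0.02014055, -0.00375565]), 'width': 0.08519751116147523}
```

View pics/top0.png

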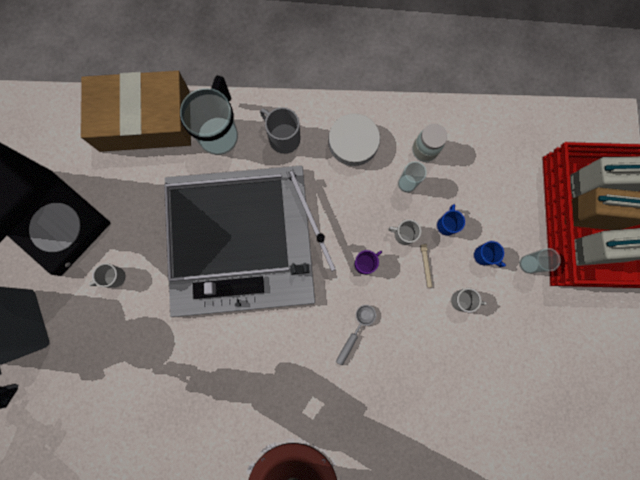

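View pics/scene0.png

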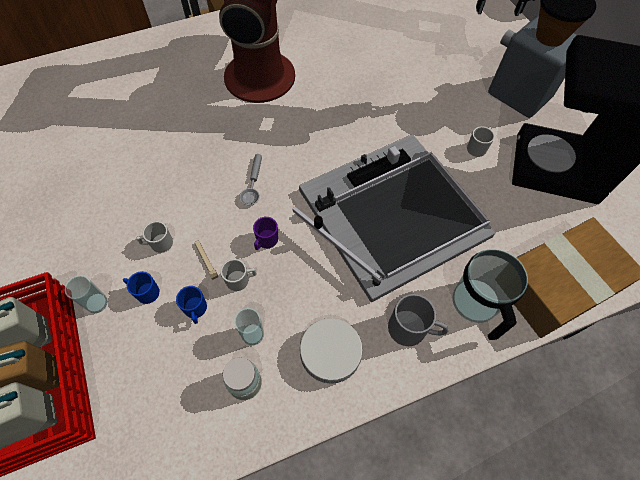

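Run:
```python
import cv2,numpy as np
t=cv2.imread('pics/top0.png'); s=cv2.imread('pics/scene0.png')
a=cv2.resize(t[160:325,155:345],None,fx=3.6,fy=3.6,interpolation=cv2.INTER_CUBIC); cv2.imwrite('pics/c1.png',a)
def cr(i,u,v,w=33,h=37): 
    i=cv2.copyMakeBorder(i,50,50,50,50,cv2.BORDER_REPLICATE);u+=50;v+=50
    return cv2.resize(i[v-h:v+h,u-w:u+w],(264,296),interpolation=cv2.INTER_CUBIC)
m=np.vstack([np.hstack([cr(t,*p) for p in((108,275),(408,232),(468,300))]),np.hstack([cr(s,*p) for p in((480,140),(235,273),(156,236))])])
cv2.imwrite('pics/c2.png',m)
from h import proj
c=np.load('top0.npz'); d=np.load('scene0.npz')
print(proj(c,[.274,.561,.23]),proj(d,[.274,.561,.23]))
```

```text
[ -2.1391469 376.9104046] [495.46389421  17.31689277]
```

View pics/c1.png

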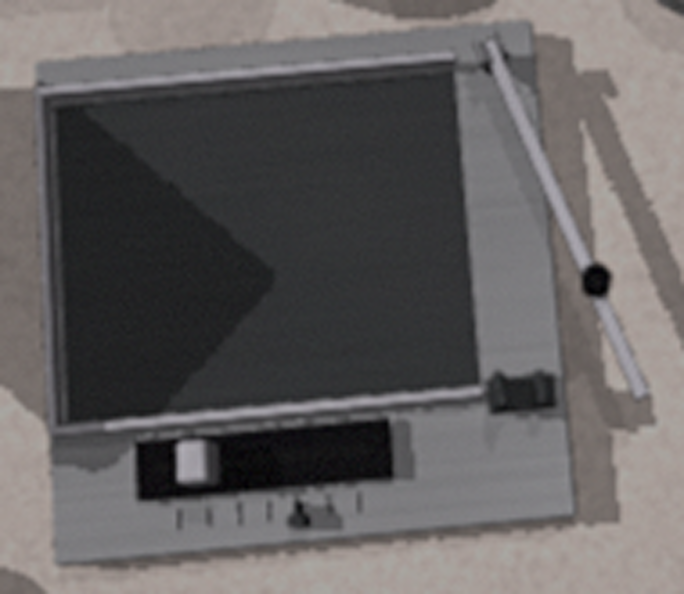

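View pics/c2.png

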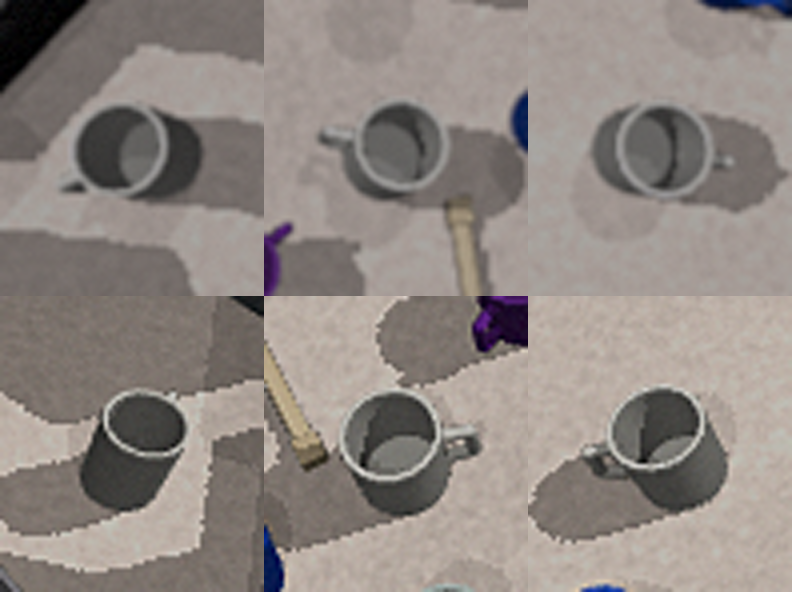

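```bash
cat > m.py <<'E'
from h import *
t=np.load('top0.npz'); s=np.load('scene0.npz')
o=np.array([155,160])
P={k:ray(t,*(np.array(p)/3.6+o),.03) for k,p in dict(FL=(37,65),FR=(533,22),NR=(574,516),NL=(57,563)).items()}
for k in P: print(k,P[k].round(4))
W=dict(FL=(145,145),FR=(145,-205),NR=(-205,-205),NL=(-205,145))
A=np.array([W[k] for k in P])/1e3; B=np.array([P[k][:2] for k in P])
a=A-A.mean(0); b=B-B.mean(0)
th=np.arctan2((a[:,0]*b[:,1]-a[:,1]*b[:,0]).sum(),(a*b).sum()); R=np.array([[np.cos(th),-np.sin(th)],[np.sin(th),np.cos(th)]])
T=B.mean(0)-R@A.mean(0); print('yaw',th,'T',T,'res mm',((A@R.T+T-B)*1e3).round(1).tolist())
w=lambda X:R.T@(np.array(X)[:2]-T)
for n,p,z in(('grip',(192,457),.0845),('nose',(297,508),.05),('pivot',(492,48),.067),('knob',(596,281),.105),('end',(643,392),.067),('notch',(520,382),.08)):
    print(n,w(ray(t,*(np.array(p)/3.6+o),z)).round(4))
def tri(pt,ps):
    Pm=[np.array([[c['fx'],0,c['cx']],[0,c['fy'],c['cy']],[0,0,1]])@np.c_[c['R'],c['t']] for c in(t,s)]
    X=cv2.triangulatePoints(Pm[0],Pm[1],np.array(pt,float),np.array(ps,float))[:,0]; return X[:3]/X[3]
for n,pt,ps,h in(('A',(105.3,275.5),(483.25,134.5),(92,284.5)),('B',(409.5,231.75),(234,270.5),(390.3,228.8)),('C',(469,300.5),(155.25,232),(485,303.5))):
    X=tri(pt,ps); g=ray(t,*pt,.06); H=ray(t,*h,.035); print(n,'tri',X.round(4),'ray60',g.round(4),'hdl dir',np.degrees(np.arctan2(*(H-g)[1::-1])).round(0),np.linalg.norm((H-g)[:2]).round(3),'w',w(g).round(3))
for n,p in(('t0',(411,178)),('t1',(530,262))): print(n,ray(t,*p,.05).round(3))
E
python3 m.py
```

```text
FL [0.7353 0.3416 0.03  ]
FR [ 0.7765 -0.0038  0.03  ]
NR [ 0.4323 -0.0414  0.03  ]
NL [0.3933 0.3012 0.03  ]
yaw 0.11453259418548868 T [0.61071937 0.18262907] res mm [[2.9, 1.7], [1.7, -0.6], [-1.8, -3.1], [-2.8, 2.0]]
grip [-0.1448  0.0382]
nose [-0.1816 -0.0211]
pivot [ 0.1151 -0.1745]
knob [-0.0574 -0.2289]
end [-0.1275 -0.2542]
notch [-0.1151 -0.1746]
A tri [0.4857 0.4551 0.0597] ray60 [0.4848 0.4532 0.06  ] hdl dir 117.0 0.046 w [-0.094  0.283]
B tri [ 0.6099 -0.2659  0.0554] ray60 [ 0.6085 -0.2669  0.06  ] hdl dir 76.0 0.044 w [-0.054 -0.446]
C tri [ 0.4473 -0.4064  0.056 ] ray60 [ 0.4469 -0.4063  0.06  ] hdl dir -96.0 0.047 w [-0.23  -0.566]
t0 [ 0.747 -0.274  0.05 ]
t1 [ 0.543 -0.561  0.05 ]
```

```bash
cat > plan.py <<'E'
# usage: plan.py [w|b] x y z [jaw angle deg in that frame]; prints tool turn (about tool z) then shift in tool axes AFTER the turn
import sys; from h import *
TH,T=.1145,np.array([.6107,.1826]); Rw=np.array([[np.cos(TH),-np.sin(TH)],[np.sin(TH),np.cos(TH)]])
def plan(fr,x,y,z,ang=None,st=None):
    st=st or bot.observe(); R=np.array(st['ee_rot']); p=np.array(st['position'])
    g=np.array([x,y,z]); 
    if fr=='w': g[:2]=Rw@g[:2]+T
    cur=np.arctan2(R[1,1],R[0,1]); tz=0
    if ang is not None:
        a=np.radians(ang)+(TH if fr=='w' else 0); d=(a-cur+np.pi/2)%np.pi-np.pi/2; tz=-d; cur=cur+d
    ty=np.array([np.cos(cur),np.sin(cur),0]); tx=np.cross(ty,[0,0,-1.]); 
    dp=g-p
    print('goal',g.round(4),'turn z',round(tz,3),'shift',(tx@dp).round(4),(ty@dp).round(4),(-dp[2]).round(4),'| clock',round(st['clock'],1),'F',st['contact_force'].round(1),'w',round(st['width'],4),'tilt',R[:2,2].round(4),'q6',st['joint_positions'][5].round(2),'TCPw',(Rw.T@(p[:2]-T)).round(4),p[2].round(4))
if __name__=='__main__':
    a=sys.argv; plan(a[1],*map(float,a[2:]))
E
python3 plan.py w -0.147 0.038 0.15 90
```

```text
goal [0.4603 0.2036 0.15  ] turn z -0.568 shift -0.1446 -0.3767 0.0802 | clock 0.1 F [ 0.2 -0.  -0. ] w 0.0852 tilt [-0.001  -0.0016] q6 -0.12 TCPw [-0.2916  0.4147] 0.2302
```

```bash
python3 -m handwheel '{"dr":[[0,0,-0.142],[0,0,-0.142],[0,0,-0.142],[0,0,-0.142]],"delta_pos":[[0,0,0],[0,0,0],[0,0,0],[0,0,0]],"fingers":[0.06,0.06,0.06,0.06]}' 25
python3 -m handwheel '{"dr":[[0,0,0],[0,0,0],[0,0,0],[0,0,0],[0,0,0],[0,0,0],[0,0,0],[0,0,0],[0,0,0],[0,0,0]],"delta_pos":[[-0.016,-0.042,0.009],[-0.016,-0.042,0.009],[-0.016,-0.042,0.009],[-0.016,-0.042,0.009],[-0.016,-0.042,0.009],[-0.016,-0.042,0.009],[-0.016,-0.042,0.009],[-0.016,-0.042,0.009],[-0.0166,-0.0407,0.008],[0,0,0]],"fingers":[0.06,0.06,0.06,0.06,0.06,0.06,0.06,0.06,0.06,0.06]}'
python3 - <<'E'
from h import *
snap('top','t1')
i=cv2.imread('pics/t1.png'); cv2.imwrite('pics/t1c.png',cv2.resize(i[160:360,80:340],None,fx=3,fy=3))
E
python3 plan.py w -0.147 0.038 0.065 90
```

```text
clock: 0.6
position: [0.2738, 0.5614, 0.2305]
ee_rot: [[-0.993, -0.119, -0.001], [-0.119, 0.993, -0.001], [0.001, -0.001, -1.0]]
contact_force: [1.4, 0.3, 0.2]
width: 0.0602
clock: 1.85
position: [0.4607, 0.2017, 0.1501]
ee_rot: [[-0.994, -0.11, -0.002], [-0.11, 0.994, -0.001], [0.002, -0.001, -1.0]]
contact_force: [-0.7, 0.1, 0.4]
width: 0.0601
goal [0.4603 0.2036 0.065 ] turn z -0.003 shift 0.0 0.0005 0.0855 | clock 1.9 F [ 0.6  0.5 -0.6] w 0.0602 tilt [-0.0017 -0.    ] q6 -1.42 TCPw [-0.147   0.0375] 0.1505
```

View pics/t1c.png

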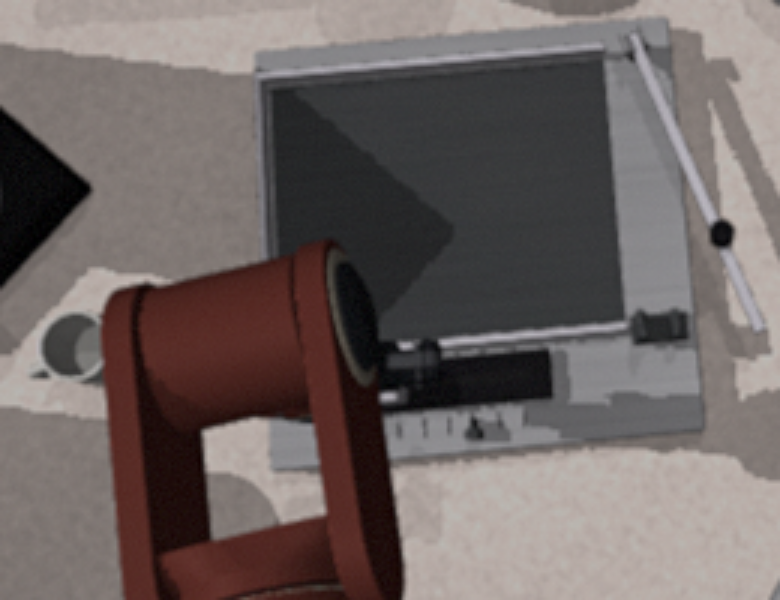

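```bash
python3 -m handwheel '{"dr":[[0,0,0],[0,0,0],[0,0,0],[0,0,0],[0,0,0],[0,0,0]],"delta_pos":[[0,0,0.03],[0,0,0.03],[0,0,0.025],[0,0,0],[0,0,0],[0,0,0]],"fingers":[0.06,0.06,0.06,0.0,0.0,0.0]}' 25
python3 plan.py w -0.147 -0.055 0.065 90
python3 -m handwheel '{"dr":[[0,0,0],[0,0,0],[0,0,0],[0,0,0],[0,0,0],[0,0,0],[0,0,0],[0,0,0]],"delta_pos":[[0,-0.012,0],[0,-0.012,0],[0,-0.012,0],[0,-0.012,0],[0,-0.012,0],[0,-0.012,0],[0,-0.012,0],[0,0,0]],"fingers":[0,0,0,0,0,0,0,0]}'
python3 plan.py w -0.147 -0.055 0.065 90
```

```text
clock: 2.65
position: [0.4612, 0.2048, 0.0678]
ee_rot: [[-0.993, -0.115, 0.002], [-0.115, 0.993, 0.001], [-0.002, 0.001, -1.0]]
contact_force: [-1.6, 0.8, 1.7]
width: 0.0195
goal [0.4709 0.1112 0.065 ] turn z 0.0 shift 0.001 -0.0942 0.0028 | clock 2.6 F [-1.6  0.8  1.7] w 0.0195 tilt [0.0018 0.0013] q6 -1.42 TCPw [-0.146   0.0392] 0.0678
clock: 3.65
position: [0.4714, 0.1185, 0.0678]
ee_rot: [[-0.994, -0.113, 0.003], [-0.113, 0.994, -0.002], [-0.002, -0.002, -1.0]]
contact_force: [-0.7, -2.0, 4.3]
width: 0.019
goal [0.4709 0.1112 0.065 ] turn z -0.002 shift 0.0013 -0.0072 0.0028 | clock 3.6 F [-0.7 -2.   4.3] w 0.019 tilt [ 0.0026 -0.0017] q6 -1.59 TCPw [-0.1457 -0.0478] 0.0678
```

```bash
python3 -m handwheel '{"dr":[[0,0,0],[0,0,0],[0,0,0],[0,0,0]],"delta_pos":[[0,-0.004,0],[0,-0.004,0],[0,-0.004,0],[0,0,0]],"fingers":[0,0,0,0]}'
python3 plan.py w -0.147 -0.055 0.065 90
python3 -m handwheel '{"dr":[[0,0,0],[0,0,0],[0,0,0],[0,0,0]],"delta_pos":[[0,-0.004,0],[0,-0.004,0],[0,0,0],[0,0,0]],"fingers":[0,0,0,0]}'
python3 plan.py w -0.147 -0.055 0.065 90
```

```text
clock: 4.15
position: [0.4725, 0.1091, 0.0678]
ee_rot: [[-0.994, -0.113, 0.002], [-0.113, 0.994, 0.004], [-0.003, 0.003, -1.0]]
contact_force: [-0.5, 6.6, 5.0]
width: 0.0193
goal [0.4709 0.1112 0.065 ] turn z -0.002 shift 0.0013 0.0023 0.0028 | clock 4.2 F [-0.5  6.6  5. ] w 0.0193 tilt [0.0023 0.0036] q6 -1.61 TCPw [-0.1457 -0.0573] 0.0678
clock: 4.65
position: [0.4726, 0.1082, 0.0678]
ee_rot: [[-0.994, -0.111, 0.001], [-0.111, 0.994, 0.02], [-0.003, 0.019, -1.0]]
contact_force: [-2.9, 33.3, 5.0]
width: 0.0193
goal [0.4709 0.1112 0.065 ] turn z -0.003 shift 0.0013 0.0032 0.0028 | clock 4.7 F [-2.9 33.3  5. ] w 0.0193 tilt [0.0013 0.0198] q6 -1.63 TCPw [-0.1457 -0.0582] 0.0678
```

```bash
python3 -m handwheel '{"dr":[[0,0,0],[0,0,0],[0,0,0],[0,0,0],[0,0,0],[0,0,0],[0,0,0]],"delta_pos":[[0,0.007,0],[0,0,0],[0,0,0],[0,0,0],[0,0,-0.03],[0,0,-0.05],[0,0,-0.05]],"fingers":[0,0,0.05,0.05,0.05,0.06,0.06]}'
python3 plan.py b 0.485 0.4535 0.198 6.56
python3 - <<'E'
from h import *
s=np.load('scene0.npz')
for p in((489,100),(530,115),(520,130),(515,185),(600,203)): print(p,ray(s,*p,0).round(3))
a=cv2.imread('pics/t1.png'); b=snap('scene','s2')
cv2.imwrite('pics/m2.png',np.vstack([a[120:420,:400],b['image'][0:300,240:,::-1]]))
E
```

```text
clock: 5.52
position: [0.4712, 0.1067, 0.197]
ee_rot: [[-0.994, -0.113, -0.001], [-0.113, 0.994, -0.001], [0.001, -0.001, -1.0]]
contact_force: [0.8, 0.0, 0.4]
width: 0.06
goal [0.485  0.4535 0.198 ] turn z 1.57 shift 0.343 0.0534 -0.001 | clock 5.5 F [0.8 0.  0.4] w 0.06 tilt [-0.0012 -0.0009] q6 -1.61 TCPw [-0.1473 -0.0595] 0.197
(489, 100) [0.344 0.586 0.   ]
(530, 115) [0.438 0.663 0.   ]
(520, 130) [0.474 0.605 0.   ]
(515, 185) [0.626 0.488 0.   ]
(600, 203) [0.754 0.657 0.   ]
```

View pics/m2.png

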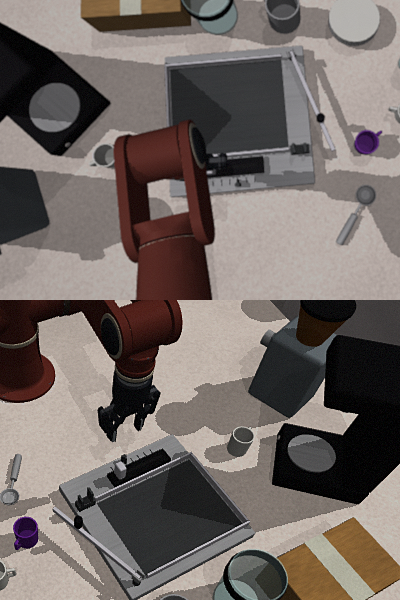

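```bash
python3 -m handwheel '{"dr":[[0,0,0.1745],[0,0,0.1745],[0,0,0.1745],[0,0,0.1745],[0,0,0.1745],[0,0,0.1745],[0,0,0.1745],[0,0,0.1745],[0,0,0.1745]],"delta_pos":[[0,0,0],[0,0,0],[0,0,0],[0,0,0],[0,0,0],[0,0,0],[0,0,0],[0,0,0],[0,0,0]],"fingers":[0.085,0.085,0.085,0.085,0.085,0.085,0.085,0.085,0.085]}' 35
python3 -m handwheel '{"dr":[[0,0,0],[0,0,0],[0,0,0],[0,0,0],[0,0,0],[0,0,0],[0,0,0],[0,0,0],[0,0,0]],"delta_pos":[[0.043,0.0067,0],[0.043,0.0067,0],[0.043,0.0067,0],[0.043,0.0067,0],[0.043,0.0067,0],[0.043,0.0067,0],[0.043,0.0067,0],[0.042,0.0067,0],[0,0,0]],"fingers":[0.085,0.085,0.085,0.085,0.085,0.085,0.085,0.085,0.085]}'
python3 plan.py b 0.485 0.4535 0.015 6.56
python3 - <<'E'
from h import *
a=snap('top','t3')['image'];b=snap('scene','s3')['image']
cv2.imwrite('pics/m3.png',np.hstack([cv2.resize(a[200:350,40:190],(400,400)),cv2.resize(b[60:210,390:540],(400,400))])[:,:,::-1])
E
```

```text
clock: 6.7
position: [0.4715, 0.1068, 0.1957]
ee_rot: [[-0.108, 0.994, -0.0], [0.994, 0.108, -0.001], [-0.001, -0.001, -1.0]]
contact_force: [0.3, -0.0, 0.1]
width: 0.0848
clock: 7.82
position: [0.4856, 0.4558, 0.1952]
ee_rot: [[-0.116, 0.993, -0.001], [0.993, 0.116, -0.001], [-0.001, -0.001, -1.0]]
contact_force: [-0.2, -0.4, 0.1]
width: 0.0849
goal [0.485  0.4535 0.015 ] turn z 0.002 shift -0.0022 -0.0009 0.1802 | clock 7.8 F [-0.2 -0.4  0.1] w 0.0849 tilt [-0.0005 -0.0009] q6 0.53 TCPw [-0.093   0.2857] 0.1952
```

View pics/m3.png

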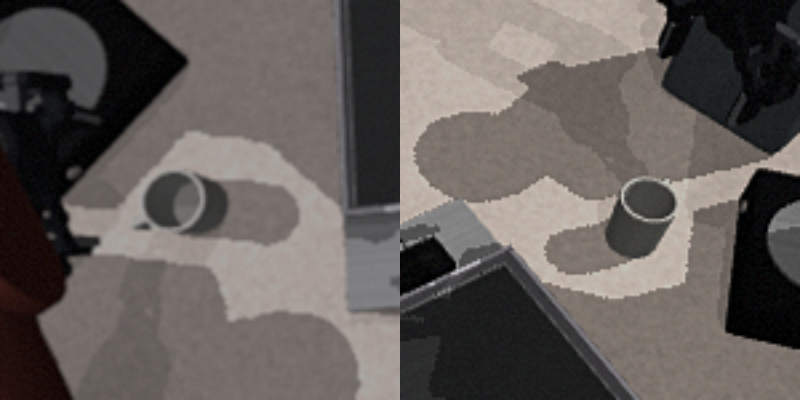

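```bash
python3 -m handwheel '{"dr":[[0,0,0],[0,0,0],[0,0,0],[0,0,0],[0,0,0],[0,0,0],[0,0,0],[0,0,0],[0,0,0],[0,0,0]],"delta_pos":[[-0.001,-0.001,0.04],[-0.001,0,0.04],[0,0,0.03],[0,0,0.03],[0,0,0.02],[0,0,0.02],[0,0,0],[0,0,0],[0,0,0],[0,0,0]],"fingers":[0.085,0.085,0.085,0.085,0.085,0.085,0.085,0.02,0.02,0.02]}' 35
python3 plan.py b 0.485 0.4535 0.18 6.56
```

```text
clock: 9.18
position: [0.486, 0.4532, 0.0182]
ee_rot: [[-0.114, 0.993, 0.003], [0.993, 0.114, 0.002], [0.001, 0.003, -1.0]]
contact_force: [0.4, 0.0, 3.5]
width: 0.0569
goal [0.485  0.4535 0.18  ] turn z 0.0 shift 0.0004 -0.001 -0.1618 | clock 9.2 F [0.4 0.  3.5] w 0.0569 tilt [0.0026 0.0018] q6 0.52 TCPw [-0.0929  0.2831] 0.0182
```

```bash
python3 -m handwheel '{"dr":[[0,0,0],[0,0,0],[0,0,0],[0,0,0],[0,0,0]],"delta_pos":[[0,0,-0.02],[0,0,-0.03],[0,0,-0.03],[0,0,-0.03],[0,0,0]],"fingers":[0.02,0.02,0.02,0.02,0.02]}' 35
python3 plan.py w 0 0.08 0.12 0
```

```text
clock: 9.8
position: [0.4866, 0.4538, 0.1307]
ee_rot: [[-0.114, 0.993, 0.006], [0.993, 0.114, 0.004], [0.004, 0.006, -1.0]]
contact_force: [1.0, 0.2, -1.1]
width: 0.0569
goal [0.6016 0.2621 0.12  ] turn z 0.0 shift -0.2036 0.0923 0.0107 | clock 9.8 F [ 1.   0.2 -1.1] w 0.0569 tilt [0.0058 0.0044] q6 0.52 TCPw [-0.0923  0.2836] 0.1307
```

```bash
python3 -m handwheel '{"dr":[[0,0,0],[0,0,0],[0,0,0],[0,0,0],[0,0,0],[0,0,0],[0,0,0],[0,0,0]],"delta_pos":[[-0.034,0.0153,0],[-0.034,0.0153,0],[-0.034,0.0153,0],[-0.034,0.0153,0],[-0.034,0.0153,0],[-0.0336,0.0158,0],[0,0,0],[0,0,0]],"fingers":[0.02,0.02,0.02,0.02,0.02,0.02,0.02,0.02]}' 35
python3 plan.py w 0 0.08 0.048 0
```

```text
clock: 10.8
position: [0.5989, 0.2606, 0.1249]
ee_rot: [[-0.114, 0.993, -0.002], [0.993, 0.114, -0.0], [0.0, -0.002, -1.0]]
contact_force: [-0.5, 0.5, -1.6]
width: 0.0574
goal [0.6016 0.2621 0.048 ] turn z -0.0 shift 0.0011 0.0028 0.0769 | clock 10.8 F [-0.5  0.5 -1.6] w 0.0574 tilt [-0.0023 -0.0002] q6 0.18 TCPw [-0.0028  0.0789] 0.1249
```

```bash
python3 -m handwheel '{"dr":[[0,0,0],[0,0,0],[0,0,0],[0,0,0],[0,0,0],[0,0,0]],"delta_pos":[[0,0.001,0.025],[0,0.001,0.02],[0,0,0.015],[0,0,0.01],[0,0,0.004],[0,0,0]],"fingers":[0.02,0.02,0.02,0.02,0.02,0.02]}' 35
python3 plan.py w 0 0.08 0.048 0
```

```text
clock: 11.55
position: [0.602, 0.2609, 0.0525]
ee_rot: [[-0.114, 0.993, 0.0], [0.993, 0.114, 0.0], [0.0, 0.0, -1.0]]
contact_force: [0.7, -0.2, -1.7]
width: 0.0569
goal [0.6016 0.2621 0.048 ] turn z 0.0 shift 0.0012 -0.0003 0.0045 | clock 11.6 F [ 0.7 -0.2 -1.7] w 0.0569 tilt [0.0003 0.0001] q6 0.18 TCPw [0.0003 0.0788] 0.0525
```

```bash
python3 -m handwheel '{"dr":[[0,0,0],[0,0,0],[0,0,0],[0,0,0]],"delta_pos":[[0,0,0.0015],[0,0,0.0015],[0,0,0.001],[0,0,0]],"fingers":[0.02,0.02,0.02,0.02]}' 35
python3 plan.py w 0 0.08 0.048 0
python3 -m handwheel '{"dr":[[0,0,0],[0,0,0],[0,0,0],[0,0,0],[0,0,0],[0,0,0],[0,0,0],[0,0,0],[0,0,0]],"delta_pos":[[0,0,0],[0,0,0],[0,0,0],[0,0,-0.02],[0,0,-0.03],[0,0,-0.03],[0,0,-0.03],[0,0,-0.03],[0,0,0]],"fingers":[0.07,0.078,0.078,0.078,0.08,0.085,0.085,0.085,0.085]}' 35
python3 plan.py b 0.6085 -0.2669 0.18 6.56
```

```text
clock: 12.05
position: [0.6018, 0.2609, 0.0483]
ee_rot: [[-0.114, 0.993, -0.0], [0.993, 0.114, -0.0], [-0.0, -0.0, -1.0]]
contact_force: [-0.3, 0.5, -1.4]
width: 0.0572
goal [0.6016 0.2621 0.048 ] turn z -0.0 shift 0.0012 -0.0001 0.0003 | clock 12.1 F [-0.3  0.5 -1.4] w 0.0572 tilt [-0.0001 -0.    ] q6 0.18 TCPw [0.0001 0.0788] 0.0483
clock: 13.18
position: [0.6041, 0.2616, 0.1938]
ee_rot: [[-0.114, 0.993, 0.008], [0.993, 0.114, 0.003], [0.002, 0.008, -1.0]]
contact_force: [0.4, -0.1, -0.5]
width: 0.0853
goal [ 0.6085 -0.2669  0.18  ] turn z 0.0 shift -0.5256 -0.056 0.0138 | clock 13.2 F [ 0.4 -0.1 -0.5] w 0.0853 tilt [0.0082 0.0025] q6 0.18 TCPw [0.0025 0.0792] 0.1938
```

```bash
python3 -m handwheel '{"dr":[[0,0,0],[0,0,0],[0,0,0],[0,0,0],[0,0,0]],"delta_pos":[[-0.0526,-0.0056,0],[-0.0526,-0.0056,0],[-0.0526,-0.0056,0],[-0.0526,-0.0056,0],[-0.0526,-0.0056,0]],"fingers":[0.085,0.085,0.085,0.085,0.085]}'
cat > look.py <<'E'
import sys; from h import *
n=sys.argv[1]; u0,v0,w,h,u1,v1,w1,h1=map(int,sys.argv[2:])
a=snap('top','t'+n)['image'];b=snap('scene','s'+n)['image']
A=cv2.resize(a[v0:v0+h,u0:u0+w],(400,400*h//w),interpolation=cv2.INTER_CUBIC);B=cv2.resize(b[v1:v1+h1,u1:u1+w1],(400,400*h1//w1),interpolation=cv2.INTER_CUBIC)
H=max(len(A),len(B)); m=np.zeros((H,800,3),'uint8'); m[:len(A),:400]=A; m[:len(B),400:]=B
cv2.imwrite(f'pics/m{n}.png',m[:,:,::-1])
E
python3 look.py 4 150 150 400 200 100 120 400 200
```

```text
clock: 13.8
position: [0.6032, -0.0052, 0.1872]
ee_rot: [[-0.114, 0.993, -0.001], [0.993, 0.114, 0.0], [0.0, -0.001, -1.0]]
contact_force: [0.2, -0.5, 0.1]
width: 0.0848
```

View pics/m4.png

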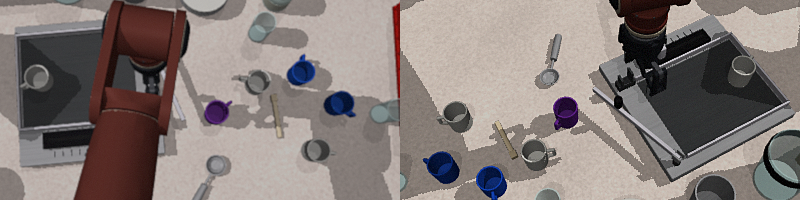

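```bash
python3 -m handwheel '{"dr":[[0,0,0],[0,0,0],[0,0,0],[0,0,0],[0,0,0],[0,0,0],[0,0,0]],"delta_pos":[[-0.0526,-0.005,0],[-0.0526,-0.005,0],[-0.0526,-0.005,0],[-0.0526,-0.005,0],[-0.05,-0.003,0],[0,0,0],[0,0,0]],"fingers":[0.085,0.085,0.085,0.085,0.085,0.085,0.085]}'
python3 plan.py b 0.609 -0.2665 0.015 6.56
```

```text
clock: 14.78
position: [0.6108, -0.2639, 0.1874]
ee_rot: [[-0.115, 0.993, -0.001], [0.993, 0.115, 0.001], [0.002, -0.001, -1.0]]
contact_force: [-0.3, 0.0, 0.2]
width: 0.0849
goal [ 0.609  -0.2665  0.015 ] turn z 0.0 shift -0.0024 -0.0021 0.1724 | clock 14.8 F [-0.3  0.   0.2] w 0.0849 tilt [-0.0012  0.0014] q6 -0.63 TCPw [-0.0509 -0.4436] 0.1874
```

```bash
python3 -m handwheel '{"dr":[[0,0,0],[0,0,0],[0,0,0],[0,0,0],[0,0,0],[0,0,0],[0,0,0],[0,0,0],[0,0,0],[0,0,0]],"delta_pos":[[-0.0024,-0.002,0.04],[0,0,0.04],[0,0,0.03],[0,0,0.03],[0,0,0.02],[0,0,0.012],[0,0,0],[0,0,0],[0,0,0],[0,0,0]],"fingers":[0.085,0.085,0.085,0.085,0.085,0.085,0.085,0.02,0.02,0.02]}' 35
python3 plan.py b 0.609 -0.2665 0.015 6.56
python3 -m handwheel '{"dr":[[0,0,0],[0,0,0],[0,0,0],[0,0,0],[0,0,0],[0,0,0]],"delta_pos":[[0,0,-0.02],[0,0,-0.03],[0,0,-0.03],[0,0,-0.03],[0,0,-0.03],[0,0,0]],"fingers":[0.02,0.02,0.02,0.02,0.02,0.02]}' 35
python3 plan.py w 0 -0.01 0.15 0
```

```text
clock: 16.02
position: [0.6105, -0.2682, 0.0183]
ee_rot: [[-0.114, 0.993, 0.003], [0.993, 0.114, -0.001], [-0.002, 0.003, -1.0]]
contact_force: [0.2, 0.3, 5.7]
width: 0.0573
goal [ 0.609  -0.2665  0.015 ] turn z -0.0 shift 0.0019 -0.0013 0.0033 | clock 16.0 F [0.2 0.3 5.7] w 0.0573 tilt [ 0.0027 -0.0014] q6 -0.64 TCPw [-0.0517 -0.4478] 0.0183
clock: 16.77
position: [0.6109, -0.2685, 0.1605]
ee_rot: [[-0.114, 0.993, 0.006], [0.993, 0.114, -0.004], [-0.004, 0.005, -1.0]]
contact_force: [0.3, 0.1, -0.7]
width: 0.0574
goal [0.6118 0.1727 0.15  ] turn z -0.0 shift 0.4382 0.0513 0.0105 | clock 16.8 F [ 0.3  0.1 -0.7] w 0.0574 tilt [ 0.0059 -0.0035] q6 -0.64 TCPw [-0.0513 -0.4482] 0.1605
```

```bash
python3 -m handwheel '{"dr":[[0,0,0],[0,0,0],[0,0,0],[0,0,0],[0,0,0],[0,0,0],[0,0,0],[0,0,0],[0,0,0],[0,0,0]],"delta_pos":[[0.0438,0.0051,0],[0.0438,0.0051,0],[0.0438,0.0051,0],[0.0438,0.0051,0],[0.0438,0.0051,0],[0.0438,0.0051,0],[0.0438,0.0051,0],[0.0438,0.0051,0],[0.0438,0.0051,0],[0.0438,0.0051,0]],"fingers":[0.02,0.02,0.02,0.02,0.02,0.02,0.02,0.02,0.02,0.02]}' 35
python3 -m handwheel '{"dr":[[0,0,0],[0,0,0],[0,0,0],[0,0,0],[0,0,0],[0,0,0]],"delta_pos":[[0,0,0],[0,0,0.025],[0,0,0.025],[0,0,0.025],[0,0,0.02],[0,0,0]],"fingers":[0.02,0.02,0.02,0.02,0.02,0.02]}' 35
python3 plan.py w 0 -0.01 0.048 0
```

```text
clock: 18.02
position: [0.6086, 0.1746, 0.1542]
ee_rot: [[-0.114, 0.993, -0.003], [0.993, 0.114, -0.001], [-0.0, -0.003, -1.0]]
contact_force: [0.4, 1.0, -2.5]
width: 0.0576
clock: 18.77
position: [0.6079, 0.1725, 0.0583]
ee_rot: [[-0.114, 0.994, -0.005], [0.994, 0.114, -0.001], [-0.0, -0.005, -1.0]]
contact_force: [0.2, 0.6, -0.8]
width: 0.0575
goal [0.6118 0.1727 0.048 ] turn z -0.001 shift -0.0003 0.004 0.0103 | clock 18.8 F [ 0.2  0.6 -0.8] w 0.0575 tilt [-0.0053 -0.001 ] q6 0.05 TCPw [-0.004  -0.0097] 0.0583
```

```bash
python3 -m handwheel '{"dr":[[0,0,0],[0,0,0],[0,0,0],[0,0,0],[0,0,0],[0,0,0]],"delta_pos":[[0,0,0.004],[0,0,0.003],[0,0,0.0015],[0,0,0.0015],[0,0,0],[0,0,0]],"fingers":[0.02,0.02,0.02,0.02,0.02,0.02]}' 35
python3 plan.py w 0 -0.01 0.048 0
```

```text
clock: 19.52
position: [0.6099, 0.1735, 0.0514]
ee_rot: [[-0.114, 0.993, 0.0], [0.993, 0.114, 0.0], [0.0, 0.0, -1.0]]
contact_force: [0.3, -0.9, -2.6]
width: 0.0572
goal [0.6118 0.1727 0.048 ] turn z 0.0 shift -0.001 0.0018 0.0034 | clock 19.5 F [ 0.3 -0.9 -2.6] w 0.0572 tilt [0.0001 0.    ] q6 0.05 TCPw [-0.0018 -0.009 ] 0.0514
```

```bash
python3 -m handwheel '{"dr":[[0,0,0],[0,0,0],[0,0,0],[0,0,0]],"delta_pos":[[0,0,0.0015],[0,0,0.0015],[0,0,0],[0,0,0]],"fingers":[0.02,0.02,0.02,0.02]}' 35
python3 plan.py w 0 -0.01 0.048 0
python3 -m handwheel '{"dr":[[0,0,0],[0,0,0],[0,0,0],[0,0,0],[0,0,0],[0,0,0],[0,0,0],[0,0,0],[0,0,0]],"delta_pos":[[0,0,0],[0,0,0],[0,0,0],[0,0,-0.02],[0,0,-0.03],[0,0,-0.03],[0,0,-0.03],[0,0,-0.03],[0,0,0]],"fingers":[0.07,0.078,0.078,0.078,0.08,0.085,0.085,0.085,0.085]}' 35
python3 plan.py b 0.447 -0.4063 0.19 6.56
```

```text
clock: 20.02
position: [0.6099, 0.1735, 0.0483]
ee_rot: [[-0.114, 0.993, 0.0], [0.993, 0.114, 0.0], [0.0, 0.0, -1.0]]
contact_force: [0.7, -0.4, -1.3]
width: 0.0572
goal [0.6118 0.1727 0.048 ] turn z -0.0 shift -0.001 0.0018 0.0003 | clock 20.0 F [ 0.7 -0.4 -1.3] w 0.0572 tilt [0.0001 0.0001] q6 0.05 TCPw [-0.0018 -0.009 ] 0.0483
clock: 21.15
position: [0.6122, 0.1738, 0.1937]
ee_rot: [[-0.114, 0.993, 0.008], [0.993, 0.114, 0.001], [0.0, 0.008, -1.0]]
contact_force: [0.1, 0.4, 0.1]
width: 0.085
goal [ 0.447  -0.4063  0.19  ] turn z 0.0 shift -0.5574 -0.2304 0.0037 | clock 21.1 F [0.1 0.4 0.1] w 0.085 tilt [0.0084 0.0013] q6 0.05 TCPw [ 0.0005 -0.0089] 0.1937
```

```bash
python3 -m handwheel '{"dr":[[0,0,0],[0,0,0],[0,0,0],[0,0,0],[0,0,0],[0,0,0],[0,0,0]],"delta_pos":[[-0.0464,-0.0192,0],[-0.0464,-0.0192,0],[-0.0464,-0.0192,0],[-0.0464,-0.0192,0],[-0.0464,-0.0192,0],[-0.0464,-0.0192,0],[-0.0464,-0.0192,0]],"fingers":[0.085,0.085,0.085,0.085,0.085,0.085,0.085]}'
python3 look.py 5 150 150 400 200 100 120 400 200
python3 plan.py b 0.447 -0.4063 0.19 6.56
```

```text
clock: 22.02
position: [0.5123, -0.1658, 0.1875]
ee_rot: [[-0.114, 0.993, -0.001], [0.993, 0.114, 0.0], [0.001, -0.001, -1.0]]
contact_force: [0.6, 0.2, -0.9]
width: 0.0851
goal [ 0.447  -0.4063  0.19  ] turn z -0.005 shift -0.2293 -0.0916 -0.0024 | clock 22.1 F [ 0.8  0.6 -0.1] w 0.0851 tilt [-0.0015 -0.0008] q6 -0.56 TCPw [-0.1383 -0.3371] 0.1876
```

View pics/m5.png

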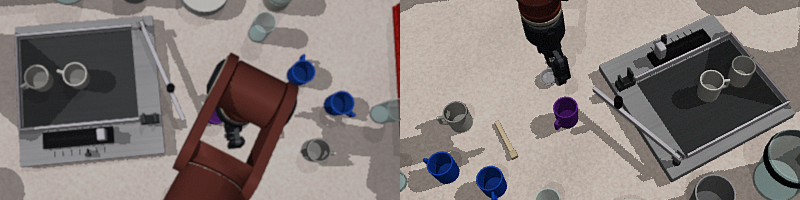

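```bash
python3 -m handwheel '{"dr":[[0,0,0],[0,0,0],[0,0,0],[0,0,0],[0,0,0],[0,0,0],[0,0,0]],"delta_pos":[[-0.046,-0.0184,0],[-0.046,-0.0184,0],[-0.046,-0.0184,0],[-0.046,-0.0184,0],[-0.045,-0.018,0],[0,0,0],[0,0,0]],"fingers":[0.085,0.085,0.085,0.085,0.085,0.085,0.085]}'
python3 plan.py b 0.447 -0.4063 0.015 6.56
```

```text
clock: 23.0
position: [0.4488, -0.4015, 0.1875]
ee_rot: [[-0.115, 0.993, -0.001], [0.993, 0.115, 0.002], [0.002, -0.0, -1.0]]
contact_force: [0.0, 0.1, -0.2]
width: 0.0852
goal [ 0.447  -0.4063  0.015 ] turn z 0.0 shift -0.0046 -0.0024 0.1725 | clock 23.0 F [ 0.   0.1 -0.2] w 0.0852 tilt [-0.0006  0.0016] q6 -0.97 TCPw [-0.2275 -0.5617] 0.1875
```

```bash
python3 -m handwheel '{"dr":[[0,0,0],[0,0,0],[0,0,0],[0,0,0],[0,0,0],[0,0,0],[0,0,0],[0,0,0],[0,0,0],[0,0,0]],"delta_pos":[[-0.0035,-0.0024,0.04],[0,0,0.04],[0,0,0.03],[0,0,0.03],[0,0,0.02],[0,0,0.012],[0,0,0],[0,0,0],[0,0,0],[0,0,0]],"fingers":[0.085,0.085,0.085,0.085,0.085,0.085,0.085,0.02,0.02,0.02]}' 35
python3 plan.py b 0.447 -0.4063 0.015 6.56
python3 -m handwheel '{"dr":[[0,0,0],[0,0,0],[0,0,0],[0,0,0],[0,0,0],[0,0,0]],"delta_pos":[[0,0,-0.02],[0,0,-0.03],[0,0,-0.03],[0,0,-0.03],[0,0,-0.03],[0,0,0]],"fingers":[0.02,0.02,0.02,0.02,0.02,0.02]}' 35
python3 plan.py w 0 -0.095 0.15 0
```

```text
clock: 24.25
position: [0.4475, -0.4073, 0.0181]
ee_rot: [[-0.114, 0.993, 0.002], [0.993, 0.114, -0.002], [-0.002, 0.002, -1.0]]
contact_force: [0.5, 0.9, 6.3]
width: 0.0574
goal [ 0.447  -0.4063  0.015 ] turn z -0.0 shift 0.0011 -0.0004 0.0031 | clock 24.2 F [0.5 0.9 6.3] w 0.0574 tilt [ 0.0018 -0.002 ] q6 -0.98 TCPw [-0.2295 -0.5674] 0.0181
clock: 25.0
position: [0.4479, -0.4078, 0.1602]
ee_rot: [[-0.114, 0.993, 0.004], [0.993, 0.114, -0.005], [-0.006, 0.004, -1.0]]
contact_force: [-0.1, -0.7, -2.4]
width: 0.057
goal [0.6216 0.0882 0.15  ] turn z -0.0 shift 0.473 0.2292 0.0102 | clock 25.0 F [-0.1 -0.7 -2.4] w 0.057 tilt [ 0.0044 -0.0052] q6 -0.98 TCPw [-0.2292 -0.568 ] 0.1602
```

```bash
python3 -m handwheel '{"dr":[[0,0,0],[0,0,0],[0,0,0],[0,0,0],[0,0,0],[0,0,0],[0,0,0],[0,0,0],[0,0,0],[0,0,0]],"delta_pos":[[0.0472,0.0231,0],[0.0472,0.0231,0],[0.0472,0.0231,0],[0.0472,0.0231,0],[0.0472,0.0231,0],[0.0472,0.0231,0],[0.0472,0.0231,0],[0.0472,0.0231,0],[0.0472,0.0231,0],[0.0472,0.0231,0]],"fingers":[0.02,0.02,0.02,0.02,0.02,0.02,0.02,0.02,0.02,0.02]}' 35
python3 -m handwheel '{"dr":[[0,0,0],[0,0,0],[0,0,0],[0,0,0],[0,0,0],[0,0,0]],"delta_pos":[[0,0,0],[0,0,0.025],[0,0,0.025],[0,0,0.025],[0,0,0.02],[0,0,0]],"fingers":[0.02,0.02,0.02,0.02,0.02,0.02]}' 35
python3 plan.py w 0 -0.095 0.048 0
```

```text
clock: 26.25
position: [0.6215, 0.0906, 0.1542]
ee_rot: [[-0.114, 0.993, -0.003], [0.993, 0.114, -0.0], [0.0, -0.003, -1.0]]
contact_force: [0.7, -0.5, -2.1]
width: 0.0574
clock: 27.0
position: [0.62, 0.0884, 0.0583]
ee_rot: [[-0.114, 0.994, -0.006], [0.994, 0.114, -0.0], [0.0, -0.006, -1.0]]
contact_force: [0.8, -0.5, -1.6]
width: 0.0569
goal [0.6216 0.0882 0.048 ] turn z -0.001 shift -0.0003 0.0016 0.0103 | clock 27.0 F [ 0.8 -0.5 -1.6] w 0.0569 tilt [-0.0056 -0.0003] q6 -0.09 TCPw [-0.0016 -0.0947] 0.0583
```

```bash
python3 -m handwheel '{"dr":[[0,0,0],[0,0,0],[0,0,0],[0,0,0],[0,0,0],[0,0,0],[0,0,0],[0,0,0]],"delta_pos":[[0,0,0.004],[0,0,0.003],[0,0,0.0015],[0,0,0.0015],[0,0,0.0015],[0,0,0.0015],[0,0,0],[0,0,0]],"fingers":[0.02,0.02,0.02,0.02,0.02,0.02,0.02,0.02]}' 35
python3 plan.py w 0 -0.095 0.048 0
python3 -m handwheel '{"dr":[[0,0,0],[0,0,0],[0,0,0],[0,0,0],[0,0,0],[0,0,0],[0,0,0],[0,0,0],[0,0,0]],"delta_pos":[[0,0,0],[0,0,0],[0,0,0],[0,0,-0.02],[0,0,-0.03],[0,0,-0.03],[0,0,-0.03],[0,0,-0.03],[0,0,0]],"fingers":[0.07,0.076,0.076,0.076,0.08,0.08,0.08,0.08,0.08]}' 35
python3 plan.py w -0.0574 -0.35 0.19 107.4
```

```text
clock: 28.0
position: [0.6222, 0.089, 0.0483]
ee_rot: [[-0.114, 0.993, -0.0], [0.993, 0.114, -0.0], [-0.0, -0.0, -1.0]]
contact_force: [0.1, 0.3, -2.9]
width: 0.0574
goal [0.6216 0.0882 0.048 ] turn z 0.0 shift -0.0007 -0.0007 0.0003 | clock 28.0 F [ 0.1  0.3 -2.9] w 0.0574 tilt [-0.0001 -0.    ] q6 -0.09 TCPw [ 0.0007 -0.0943] 0.0483
clock: 29.12
position: [0.6246, 0.0891, 0.1937]
ee_rot: [[-0.114, 0.993, 0.008], [0.993, 0.114, 0.0], [-0.001, 0.008, -1.0]]
contact_force: [0.0, -0.4, 0.2]
width: 0.0806
goal [ 0.5937 -0.1717  0.19  ] turn z 1.267 shift -0.1341 0.2257 0.0037 | clock 29.1 F [ 0.  -0.4  0.2] w 0.0806 tilt [0.0085 0.0002] q6 -0.09 TCPw [ 0.0031 -0.0945] 0.1937
```

```bash
python3 -m handwheel '{"dr":[[0,0,0.181],[0,0,0.181],[0,0,0.181],[0,0,0.181],[0,0,0.181],[0,0,0.181],[0,0,0.181]],"delta_pos":[[0,0,0],[0,0,0],[0,0,0],[0,0,0],[0,0,0],[0,0,0],[0,0,0]],"fingers":[0.05,0.05,0.05,0.05,0.05,0.05,0.05]}'
python3 -m handwheel '{"dr":[[0,0,0],[0,0,0],[0,0,0],[0,0,0],[0,0,0],[0,0,0],[0,0,0]],"delta_pos":[[-0.0224,0.0376,0],[-0.0224,0.0376,0],[-0.0224,0.0376,0],[-0.0224,0.0376,0],[-0.0224,0.0376,0],[-0.0224,0.0376,0],[0,0,0]],"fingers":[0.05,0.05,0.05,0.05,0.05,0.05,0.05]}'
python3 look.py 6 160 160 200 170 280 120 220 187
python3 plan.py w -0.0574 -0.2289 0.076 107.4
```

```text
clock: 30.0
position: [0.6216, 0.089, 0.1873]
ee_rot: [[0.916, 0.401, -0.002], [0.401, -0.916, -0.0], [-0.002, -0.001, -1.0]]
contact_force: [0.0, 0.9, 0.2]
width: 0.05
clock: 30.88
position: [0.5901, -0.1742, 0.1874]
ee_rot: [[0.915, 0.403, -0.001], [0.403, -0.915, 0.0], [-0.001, -0.001, -1.0]]
contact_force: [0.0, -0.1, -0.6]
width: 0.05
goal [ 0.5798 -0.0514  0.076 ] turn z -0.001 shift 0.039 -0.1143 0.1115 | clock 31.0 F [0.4 0.2 0.3] w 0.0502 tilt [-0.0011  0.001 ] q6 0.75 TCPw [-0.0605 -0.3497] 0.1875
```

View pics/m6.png

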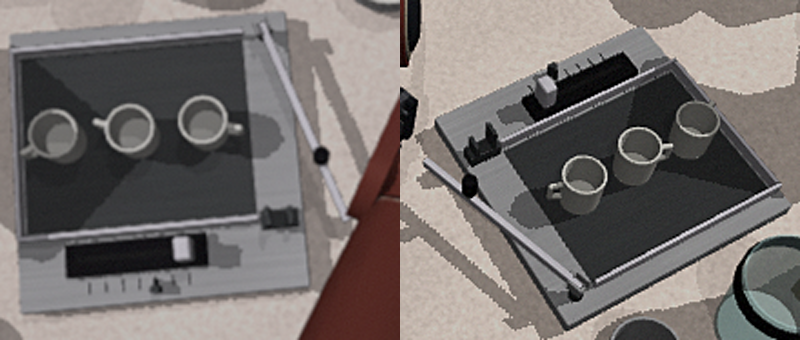

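```bash
python3 - <<'E' ; tail -0 m.py
from h import *; from plan import Rw,T
t=np.load('top0.npz'); s=np.load('scene0.npz')
w=lambda X:(Rw.T@(X[:2]-T)).round(4)
for n,p,z in(('A',(53,134),.09),('B',(131,129),.09),('C',(204,122),.09),('knob',(321,155),.105),('grip',(183,240),.0845),('nose',(155,283),.052)): print(n,w(ray(t,p[0]/2+160,p[1]/2+160,z)))
for n,p,z in(('grip',(546,81),.0845),('nose',(552,68),.052),('knob',(470,176),.105)): print(n,w(ray(s,(p[0]-400)/1.818+280,p[1]/1.818+120,z)))
a=cv2.imread('pics/t6.png')[270:315,205:265]; b=cv2.imread('pics/s6.png')[135:180,335:395]
cv2.imwrite('pics/p6.png',np.hstack([cv2.resize(x,None,fx=6.6,fy=6.6,interpolation=cv2.INTER_CUBIC) for x in(a,b)]))
E
```

```text
A [-0.001   0.0806]
B [-0.0031 -0.0104]
C [-0.0022 -0.096 ]
knob [-0.056  -0.2289]
grip [-0.1377 -0.0616]
nose [-0.1826 -0.0213]
grip [-0.1487 -0.0571]
nose [-0.1835 -0.0226]
knob [-0.0571 -0.225 ]
```

View pics/p6.png

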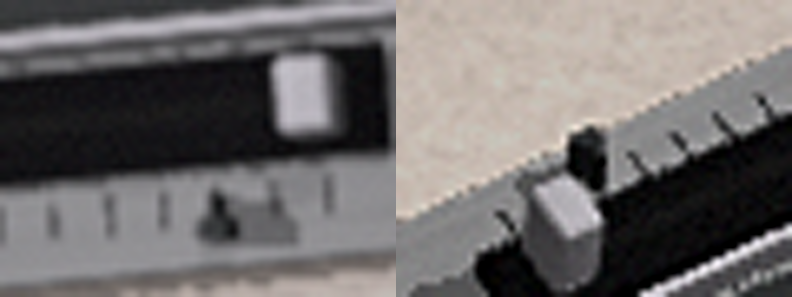

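```bash
python3 -m handwheel '{"dr":[[0,0,0],[0,0,0],[0,0,0],[0,0,0],[0,0,0]],"delta_pos":[[0.01,-0.0286,0],[0.01,-0.0286,0],[0.01,-0.0286,0],[0.01,-0.0286,0],[0,0,0]],"fingers":[0.05,0.05,0.05,0.05,0.05]}' 30
python3 -m handwheel '{"dr":[[0,0,0],[0,0,0],[0,0,0],[0,0,0],[0,0,0]],"delta_pos":[[0,0,0.03],[0,0,0.03],[0,0,0.03],[0,0,0.018],[0,0,0]],"fingers":[0.05,0.05,0.05,0.05,0.05]}'
python3 plan.py w -0.0568 -0.2285 0.077 107.4
```

```text
clock: 31.6
position: [0.5807, -0.048, 0.188]
ee_rot: [[0.912, 0.41, -0.001], [0.41, -0.912, 0.0], [-0.0, -0.001, -1.0]]
contact_force: [0.3, 0.1, 0.3]
width: 0.0499
clock: 32.22
position: [0.58, -0.0508, 0.0786]
ee_rot: [[0.914, 0.406, -0.003], [0.406, -0.914, 0.001], [-0.003, -0.002, -1.0]]
contact_force: [0.8, 0.4, 0.1]
width: 0.0503
goal [ 0.5804 -0.0509  0.077 ] turn z 0.0 shift 0.0003 0.0002 0.0016 | clock 32.2 F [0.8 0.4 0.1] w 0.0503 tilt [-0.0033  0.0006] q6 0.94 TCPw [-0.0571 -0.2284] 0.0786
```

```bash
python3 -m handwheel '{"dr":[[0,0,0],[0,0,0],[0,0,0],[0,0,0],[0,0,0],[0,0,0],[0,0,0],[0,0,0]],"delta_pos":[[0,0,0],[0,0,0],[0,0,0],[0.001,0,-0.006],[0.001,0,-0.006],[0.0015,0,-0.006],[0.0015,0,-0.006],[0,0,0]],"fingers":[0,0,0,0,0,0,0,0]}' 40
python3 plan.py w -0.06 -0.175 0.1 90
```

```text
clock: 33.22
position: [0.5866, -0.0483, 0.1048]
ee_rot: [[0.914, 0.407, 0.002], [0.407, -0.914, 0.001], [0.003, 0.0, -1.0]]
contact_force: [6.2, 3.0, -5.7]
width: 0.0183
goal [0.5711 0.0019 0.1   ] turn z 0.304 shift -0.0097 -0.0516 0.0048 | clock 33.2 F [ 6.2  3.  -5.7] w 0.0183 tilt [0.0024 0.0009] q6 0.94 TCPw [-0.0503 -0.2266] 0.1048
```

```bash
python3 -m handwheel '{"dr":[[0,0,0.05],[0,0,0.05],[0,0,0.05],[0,0,0.05],[0,0,0.05],[0,0,0.05],[0,0,0]],"delta_pos":[[0.0002,-0.0086,0],[0.0002,-0.0086,0],[0.0002,-0.0086,0],[0.0002,-0.0086,0],[0.0002,-0.0086,0],[0.0002,-0.0086,0],[0,0,0]],"fingers":[0,0,0,0,0,0,0]}' 40
python3 plan.py w -0.058 -0.175 0.104 90
python3 look.py 7 200 160 160 136 280 120 220 187
```

```text
clock: 34.1
position: [0.5718, 0.0012, 0.104]
ee_rot: [[0.993, 0.12, -0.0], [0.12, -0.993, 0.0], [-0.0, -0.0, -1.0]]
contact_force: [3.2, 0.9, -3.6]
width: 0.0183
goal [0.5731 0.0021 0.104 ] turn z 0.006 shift 0.0014 -0.0008 0.0 | clock 34.1 F [ 3.2  0.9 -3.6] w 0.0183 tilt [-0.0003  0.0001] q6 1.32 TCPw [-0.0594 -0.1758] 0.104
```

View pics/m7.png

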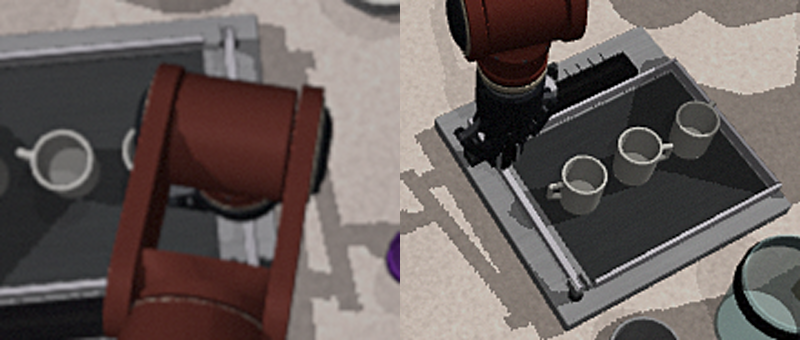

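```bash
python3 -m handwheel '{"dr":[[0,0,0],[0,0,0],[0,0,0],[0,0,0],[0,0,0],[0,0,0]],"delta_pos":[[-0.001,-0.0008,0.006],[-0.001,0,0.006],[-0.0015,0,0.006],[-0.0015,0,0.005],[0,0,0.002],[0,0,0]],"fingers":[0,0,0,0,0,0]}' 40
python3 plan.py w -0.065 -0.175 0.078 90
python3 -m handwheel '{"dr":[[0,0,0],[0,0,0],[0,0,0],[0,0,0],[0,0,0],[0,0,0],[0,0,0]],"delta_pos":[[0,0,0],[0,0,0],[0,0,0],[0,0,-0.02],[0,0,-0.04],[0,0,-0.05],[0,0,0]],"fingers":[0.04,0.04,0.04,0.04,0.04,0.04,0.04]}' 40
python3 plan.py w -0.146 -0.0575 0.19 90
```

```text
clock: 34.95
position: [0.5659, 0.0007, 0.0793]
ee_rot: [[0.993, 0.118, -0.003], [0.118, -0.993, 0.0], [-0.003, -0.0, -1.0]]
contact_force: [-6.8, 1.4, 4.5]
width: 0.0185
goal [0.5661 0.0013 0.078 ] turn z 0.004 shift 0.0003 -0.0006 0.0013 | clock 35.0 F [-6.8  1.4  4.5] w 0.0185 tilt [-0.0029  0.0001] q6 1.32 TCPw [-0.0653 -0.1756] 0.0793
clock: 35.83
position: [0.5706, 0.0004, 0.1971]
ee_rot: [[0.993, 0.118, 0.013], [0.118, -0.993, -0.002], [0.012, 0.003, -1.0]]
contact_force: [0.3, 0.3, 0.3]
width: 0.0399
goal [0.4722 0.1088 0.19  ] turn z 0.004 shift -0.0854 -0.119 0.0071 | clock 35.8 F [0.3 0.3 0.3] w 0.0399 tilt [ 0.0125 -0.0016] q6 1.32 TCPw [-0.0606 -0.1765] 0.1971
```

```bash
python3 -m handwheel '{"dr":[[0,0,0],[0,0,0],[0,0,0],[0,0,0],[0,0,0]],"delta_pos":[[-0.0214,-0.0298,0],[-0.0214,-0.0298,0],[-0.0214,-0.0298,0],[-0.0214,-0.0298,0],[0,0,0]],"fingers":[0.05,0.05,0.05,0.05,0.05]}' 25
python3 look.py 8 240 160 110 140 280 120 220 187
python3 plan.py w -0.146 -0.0575 0.067 90
```

```text
clock: 36.45
position: [0.4666, 0.1103, 0.1894]
ee_rot: [[0.993, 0.121, 0.0], [0.121, -0.993, 0.0], [0.0, -0.0, -1.0]]
contact_force: [-1.0, -0.6, 0.2]
width: 0.05
goal [0.4722 0.1088 0.067 ] turn z 0.004 shift 0.0042 0.0007 0.1226 | clock 36.5 F [0.4 0.2 0.6] w 0.0499 tilt [ 0.0008 -0.0003] q6 1.53 TCPw [-0.1502 -0.0568] 0.1896
```

View pics/m8.png

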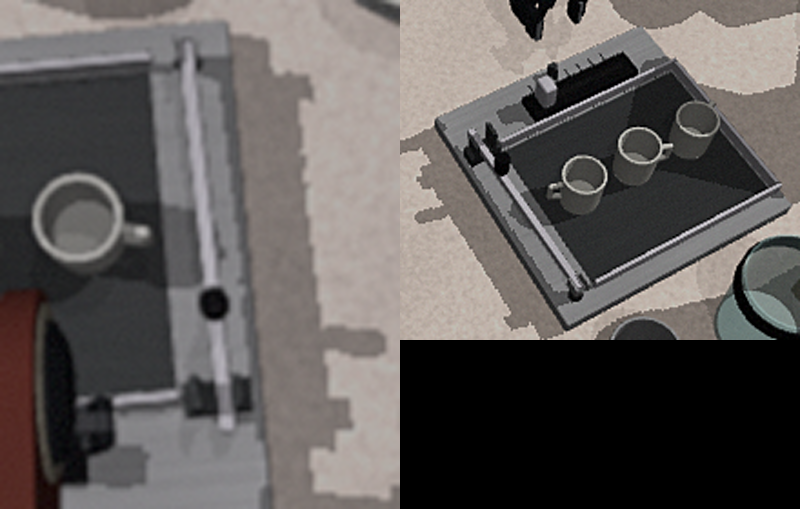

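```bash
python3 - <<'E'
from h import *; from plan import Rw,T
t=np.load('top0.npz'); s=np.load('scene0.npz')
P=lambda x,y,z:np.r_[Rw@[x,y]+T,z]
print(proj(t,P(-.145,-.175,.067)),proj(t,P(-.065,-.175,.105)))
print('up .05:',proj(t,P(-.145,-.175,.079)),proj(t,P(-.066,-.175,.114)))
print(proj(s,P(-.145,-.175,.067)), 'meas',280+72/1.818,120+131/1.818, 'up',proj(s,P(-.145,-.175,.079)))
E
python3 -m handwheel '{"dr":[[0,0,0],[0,0,0],[0,0,0],[0,0,0],[0,0,0],[0,0,0],[0,0,0],[0,0,0]],"delta_pos":[[0.0035,0.0007,0.04],[0,0,0.04],[0,0,0.03],[0,0,0.012],[0,0,0],[0,0,0],[0,0,0],[0,0,0]],"fingers":[0.05,0.05,0.05,0.05,0.05,0,0,0]}' 25
python3 plan.py w -0.146 -0.021 0.067 90
```

```text
[300.85395683 279.30334088] [297.52553563 243.3720573 ]
up .05: [300.73195976 278.91232449] [297.4403854  243.19900331]
[318.87887145 188.86842266] meas 319.6039603960396 192.05720572057206 up [318.93231876 186.06505532]
clock: 37.55
position: [0.4727, 0.1092, 0.0691]
ee_rot: [[0.993, 0.118, 0.003], [0.118, -0.993, 0.001], [0.003, -0.0, -1.0]]
contact_force: [-1.8, 1.3, 5.6]
width: 0.0191
goal [0.4681 0.1451 0.067 ] turn z 0.004 shift -0.0006 -0.0362 0.0021 | clock 37.5 F [-1.8  1.3  5.6] w 0.0191 tilt [0.0032 0.0008] q6 1.53 TCPw [-0.1454 -0.0572] 0.0691
```

```bash
python3 -m handwheel '{"dr":[[0,0,0],[0,0,0],[0,0,0],[0,0,0],[0,0,0],[0,0,0],[0,0,0],[0,0,0]],"delta_pos":[[0,-0.006,0],[0,-0.006,0],[0,-0.006,0],[0,-0.006,0],[0,-0.006,0],[0,-0.006,0],[0,0,0],[0,0,0]],"fingers":[0,0,0,0,0,0,0,0]}' 25
python3 plan.py w -0.146 -0.021 0.067 90
```

```text
clock: 38.55
position: [0.4685, 0.1449, 0.0691]
ee_rot: [[0.993, 0.118, 0.003], [0.118, -0.993, 0.0], [0.003, -0.0, -1.0]]
contact_force: [-0.6, 1.2, 7.1]
width: 0.0194
goal [0.4681 0.1451 0.067 ] turn z 0.004 shift -0.0004 -0.0002 0.0021 | clock 38.5 F [-0.6  1.2  7.1] w 0.0194 tilt [0.0031 0.0004] q6 1.6 TCPw [-0.1456 -0.0212] 0.0691
```

```bash
python3 -m handwheel '{"dr":[[0,0,0],[0,0,0],[0,0,0],[0,0,0],[0,0,0],[0,0,0]],"delta_pos":[[0,0,0],[0,0,0],[0,0,0],[0,0,-0.03],[0,0,-0.045],[0,0,-0.05]],"fingers":[0.05,0.05,0.05,0.05,0.05,0.05]}' 25
python3 -m handwheel '{"dr":[[0,0,0],[0,0,0],[0,0,0],[0,0,0],[0,0,0],[0,0,0],[0,0,0],[0,0,0],[0,0,0]],"delta_pos":[[0,0.045,0],[0,0.045,0],[0,0.045,0],[0,0.045,0],[0,0.045,0],[0,0.045,0],[0,0.045,0],[0,0.04,0],[0,0,0]],"fingers":[0.05,0.05,0.05,0.05,0.05,0.05,0.05,0.05,0.05]}' 25
python3 look.py 9 160 160 190 165 280 120 220 187
python3 - <<'E'
import cv2,numpy as np
m=cv2.imread('pics/m9.png'); a=cv2.imread('pics/t9.png')[265:315,195:275]; b=cv2.imread('pics/s9.png')[130:180,325:405]
z=np.hstack([cv2.resize(x,(400,250),interpolation=cv2.INTER_CUBIC) for x in(a,b)])
cv2.imwrite('pics/f9.png',np.vstack([m[:345],z]))
E
```

```text
clock: 39.3
position: [0.4663, 0.1443, 0.1925]
ee_rot: [[0.993, 0.118, -0.002], [0.118, -0.993, -0.0], [-0.002, 0.0, -1.0]]
contact_force: [0.5, -0.4, 0.3]
width: 0.0501
clock: 40.42
position: [0.5088, -0.2101, 0.1919]
ee_rot: [[0.993, 0.115, -0.001], [0.115, -0.993, 0.0], [-0.001, -0.0, -1.0]]
contact_force: [-0.2, 0.6, -0.7]
width: 0.0499
```

View pics/f9.png

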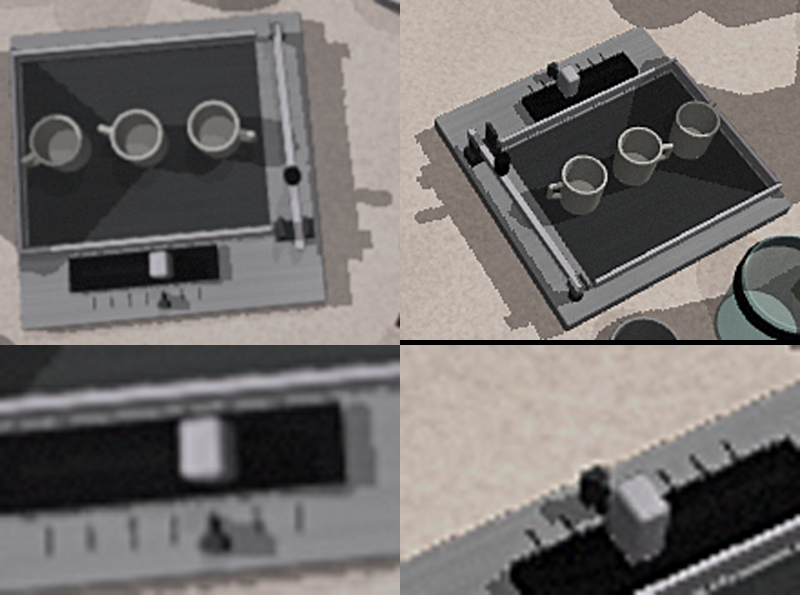

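Run:
```python
from h import *; from plan import Rw,T
t=np.load('top0.npz'); s=np.load('scene0.npz')
w=lambda X:(Rw.T@(X[:2]-T)).round(4)
print('top grip',w(ray(t,235.4,285.6,.0845)),'nose',w(ray(t,237.6,299,.052)),w(ray(t,237.6,299,.045)))
print('scene grip',w(ray(s,373,159,.0845)),'tab',w(ray(s,364,157,.052)),w(ray(s,366.4,160,.052)))
```

```text
top grip [-0.1472 -0.0239] nose [-0.1767 -0.0219] [-0.1764 -0.0208]
scene grip [-0.1481 -0.0207] tab [-0.1841 -0.021 ] [-0.173  -0.0207]
```

```bash
python3 -c "
from station import bot
print(bot.hand_in())"
```

```text
the job is handed in; nothing more can be done
None
```

The job is done and handed in at about 41 s on the robot's clock, out of the 210 s allowed. The interface gave no verdict.

- **Heat off:** I pinched the heat slider and slid it to its right-hand stop. The force reading rose to 33 N as it stalled there.
- **Cups:** Three white porcelain cups were on the table. Each was lifted, lowered to its plate height (tool at 48 mm), then let go. The last close check puts them at about x 0 mm and y +81, -10 and -96 mm on the plate, all inside the rails, and all looked upright in the last pictures. No cup appeared to have been knocked aside, and I did not touch the tumblers.
- **Drop bar:** I lifted it over the outer lip, swung it shut and lowered it into the notch. The pictures show it lying between the lips. Its end lies at, or slightly below, where a level bar's end should appear. The swing is below about 0.01 rad.
- **Heat setting:** I then slid the grip to y = -21 mm, level with the pointer. The overhead view puts the grip at -24 mm and the nose at -22 mm. The scene view puts both at -21 mm. The two views disagree by up to 3 mm on the grip, which is inside the 6 mm allowed.

The arm was clear of everything at hand-in. None of the last checks failed, but I did not recheck the tumblers in the final picture.

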